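# Sweep the loose nuts into the bench bay

## Task

Sweep the three loose hex nuts along the bench top with your fingertips into the open-mouthed aluminium bay, so that each nut ends up lying flat and wholly inside it, behind the front edges of its side walls. Only push them: do not pinch, lift, tip or flick a nut, and leave the other things on the bench where they are.

Things in the scene. Friction and masses are not known exactly. Their poses are not given: they have to be found in the camera images.
- bay: three-sided bare aluminium bay screwed to the bench left of the nuts, no floor, open at top and mouth. Origin on the bench at the centre of its inside; local +x points from mouth to back wall. Inside: local x -55 (mouth) to +55, local y -75 to +75; walls 28 high, 3 thick (front edges hemmed to 5). Foot tabs 16 wide, 6 high outside the walls
- nut_1: one of three identical plain steel hexagon nuts, loose, lying flat on the bench: 30 across flats, 34.6 across corners, 16 high, about 60 g; origin at the centre of its underside, z up through its bore
- nut_2: one of three identical plain steel hexagon nuts, loose, lying flat on the bench: 30 across flats, 34.6 across corners, 16 high, about 60 g; origin at the centre of its underside, z up through its bore
- nut_3: one of three identical plain steel hexagon nuts, loose, lying flat on the bench: 30 across flats, 34.6 across corners, 16 high, about 60 g; origin at the centre of its underside, z up through its bore
- die_block: loose grey crimp die block, 32x48x33, behind (right of) the nuts; origin at the centre of its underside; bystander, leave alone
- pin_gauge: loose steel pin gauge, a thin knurled rod 90x14x12 lying along its x, beyond the nuts; origin at the centre of its underside; bystander, leave alone
- tape_roll: loose flat roll of tape, 60 across, 19 high, right of the nuts; origin at the centre of its underside; bystander, leave alone
- nippers: loose diagonal cutters 161x57x14, lying along their x, beyond the bay; origin at the centre of the underside; bystander, leave alone
- micrometer: loose micrometer 62x122x16 lying at the right front of the nuts; origin at the centre of its underside; bystander, leave alone

How it is judged:
By the outcome, as a careful person would: the job done as asked, in the order asked, and still so for the second after the job is handed in, with the robot touching nothing.
It also fails if it takes over 72 s, if anything falls off the work surface, if the arm or the gripper's body presses on something with over 40 N, if the wrist force passes 120 N, or if a joint passes its speed limit or range.

## Robot

A 6-joint arm with a two-finger parallel gripper is mounted at the origin on a cart in front of the work surface, level with it; the furniture and walls round the work are solid. World frame = base frame: x ahead of the robot, y to its left, z up, the work surface at z = 0. Lengths are in m, angles in degrees, forces in N, time in s.
With the tool pointing down it reaches from about 0.35 to 0.925 m from the base axis. Payload 6.4 kg.
Tool frame: the origin (TCP) lies where the fingers leave the gripper's body, on its centre line; the fingertips stand 73 mm ahead of it and the grasp point (between the pads) lies 54 mm ahead of it (bot.tcp_to_grasp is the distance from the TCP to the grasp point, in m); z points along the fingers, x is the direction in which the jaws open and shut, and the axes are right-handed (so a half turn about z gives the same grasp; the last joint's range is limited). The gripper opens to 85 mm and grips with 20 to 120 N. Pads are 22 mm wide; open, the fingers measure 114 mm over their backs; the gripper's body (76 mm by 85 mm) begins 54 mm behind the grasp point. The pads swing forward as they close: fully open they stand 13 mm farther back than shut.
Start: joints at [-9.975, 14.043, 89.255, -0, 76.702, -9.975], TCP at [0.65, 0, 0.304] pointing down, gripper open.
Joint ranges: [-179.41, 179.41], [-58.25, 129.5], [7.25, 145.43], [-54.29, 234.29], [11.92, 165.04], [-157.13, 157.13]. Speed limits (degrees/s): [147.25, 147.25, 180, 180, 180, 180].

## Interface

Orientations are given as a 3x3 rotation matrix whose columns are the frame's x, y, z axes.
In Python, from plant import sense, cams, sign_off, bot gives the robot as it stands. The module is installed in compiled form; this text tells all that it offers.
- The arm moves only by the tool apply_moves, never from a script. Its argument "deltas" is text: rows parted by semicolons, each of 5 numbers parted by spaces: the shift along the tool's x, y, z in units of 50 mm (1.0 is 50 mm), then the turn about the tool's z in units of 6 degrees (1.0 is 6 degrees), then the closure, from -1 (fully open) to 1 (shut). A call has exactly 8 rows; each row shifts and turns the pose as measured when the row begins, along the tool's axes as they then stand; what a row does not reach is not made up. A row lasts 1/8 s, in which the tool goes at most 62.5 mm and 10.7 degrees, less where a joint would pass 70% of its speed; a pose out of reach is approached as far as the arm can. A call is refused whole if a number of a shift passes 1 or a number of a turn 1, either way. A call with a gripper value outside its range is refused whole. The fingers move at their own pace and stop on an object; the grip force is fixed at half the most. Time passes only in rows, so rows that do not move let the fingers close, or fill a call up. It gives the time, the measured TCP pose, the force and the opening at its end, in the units of the state.
- sense(): the state, without advancing time (a new reading comes with each control period).
- cams.read_camera(name): name is "scene" or "side" or "wrist"; returns the picture (480x640x3 uint8, red, green, blue); there is no depth.
- cams.camera_model(name): a dict with "K" (3x3 intrinsics, pixels), "dist" ([k1, k2, p1, p2, k3] as OpenCV has them; the pictures are not rectified), "R" (3x3) and "t" (3): a world point X has camera coordinates R X + t; the wrist camera has in their place "hand_eye" (4x4, takes a point from camera to tool coordinates, whose origin is the TCP and whose axes are the tool frame's). Camera axes: x right, y down, z forward; pixel columns grow to the right and rows downward; lengths in m; the calibration is good to about 2 mm. A picture is of the moment at which its call begins: read the wrist's pose just before it. camera_model takes no time and is no camera call.
- sign_off(): hands the job in, once; it reports no verdict.
The state is a dict: "time_s": time; "joint_positions": joint angles; "joint_velocities": joint speeds; "tau": joint torques, N m; "position": TCP position; "ee_rot": TCP orientation; "contact_force": force on the tool from outside, world axes, zero at the start; "torque": the same for the moment, N m; "gripper_width": opening from 0.0 (shut) to 1.0 (fully open).
Only numpy, scipy, OpenCV 4.12 (cv2) and the standard library are available. Lean on these libraries where they do the work, as an engineer would, in place of code of your own. Each camera call takes 0.05 s, during which the arm holds its last target.

## Working session

There is one attempt and no reset: what is moved stays moved. The work goes in short steps, Python scripts to look and compute and a tool call to move; the robot and the scene stay as the last step left them, time stands still between calls to the robot, and variables do not carry over. Pictures are saved under pics/ and viewed, and the job is handed in when it is done.

Besides the shell and the picture viewer there is one more tool, called after "Call:" in YAML: its name, and indented under it one key for each argument. apply_moves: Moves the arm, as the interface text tells. Its arguments: {"type":"object","properties":{"deltas":{"type":"string"}},"required":["deltas"]}

```bash
mkdir -p pics; python3 - <<'E'
from plant import sense,cams,bot
import cv2
s=sense();print(s['time_s'],s['position'],s['ee_rot'],s['gripper_width'])
for n in ['scene','side','wrist']:
    im=cams.read_camera(n);cv2.imwrite(f'pics/{n}0.png',im[:,:,::-1])
    m=cams.camera_model(n);print(n,m)
print(sense()['time_s'])
E
```

```text
0.0 [6.49585296e-01 8.91015056e-05 3.02806494e-01] [[ 9.99998235e-01  3.30729843e-06 -1.87874965e-03]
 [ 3.95601158e-06 -9.99999940e-01  3.45286218e-04]
 [-1.87874840e-03 -3.45293041e-04 -9.99998176e-01]] 0.9993051882355961
scene {'K': array([[469.81018997,   0.        , 325.89401199],
       [  0.        , 469.81018997, 247.29171672],
       [  0.        ,   0.        ,   1.        ]]), 'dist': array([-0.02448596,  0.        ,  0.        ,  0.        ,  0.        ]), 'R': array([[ 0.8280656 , -0.5603156 , -0.01880925],
       [-0.40988622, -0.58218115, -0.70218117],
       [ 0.38249267,  0.58916172, -0.71174983]]), 't': array([-0.49237398,  0.25289074,  0.78385094])}
side {'K': array([[605.40500617,   0.        , 307.96918084],
       [  0.        , 605.40500617, 233.61376295],
       [  0.        ,   0.        ,   1.        ]]), 'dist': array([0.0127135, 0.       , 0.       , 0.       , 0.       ]), 'R': array([[-0.80498056, -0.59288739, -0.02215489],
       [-0.24386681,  0.36468489, -0.8986289 ],
       [ 0.5408653 , -0.71797596, -0.43814981]]), 't': array([0.50024446, 0.1685171 , 0.83195405])}
wrist {'K': array([[422.50047713,   0.        , 323.80587665],
       [  0.        , 422.50047713, 242.37885835],
       [  0.        ,   0.        ,   1.        ]]), 'dist': array([0.02365399, 0.        , 0.        , 0.        , 0.        ]), 'hand_eye': array([[ 9.99999862e-01, -4.08999489e-04,  3.29465105e-04,
         1.31451003e-04],
       [ 2.85938022e-04,  9.50186826e-01,  3.11680788e-01,
        -8.04132508e-02],
       [-4.40530686e-04, -3.11680651e-01,  9.50186812e-01,
        -6.93326069e-02],
       [ 0.00000000e+00,  0.00000000e+00,  0.00000000e+00,
         1.00000000e+00]])}
0.15
```

View pics/scene0.png

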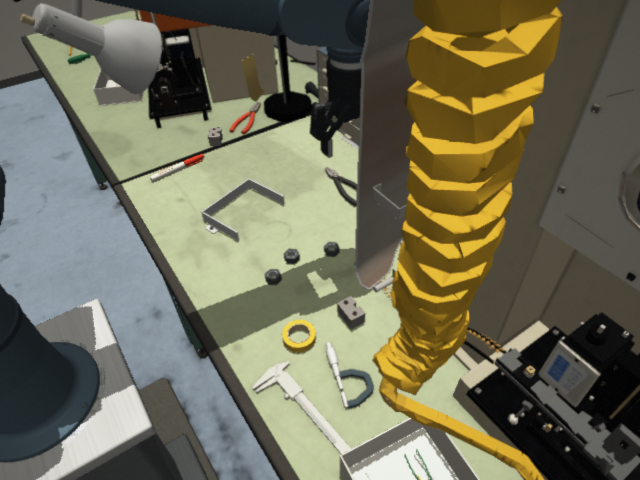

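View pics/side0.png

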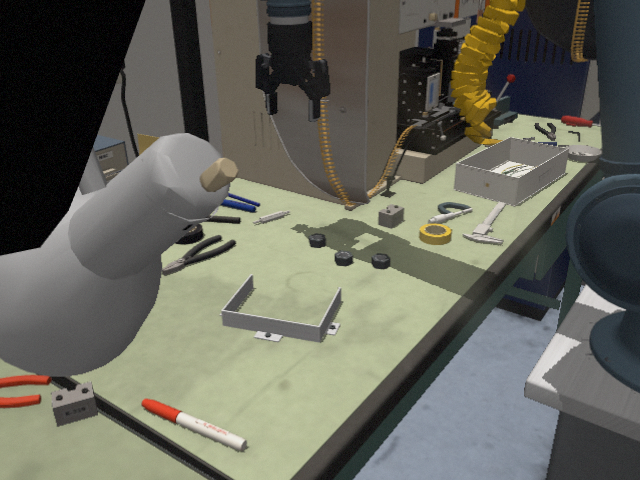

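View pics/wrist0.png

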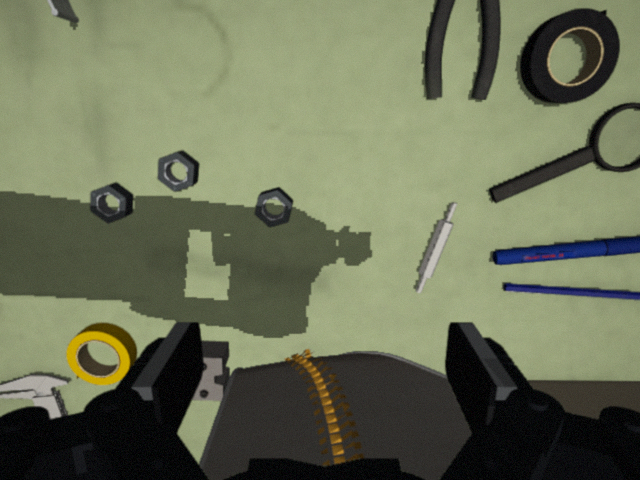

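The three nuts are at scene px (273,276), (291,256), (331,249). The bay opens toward them, with top corners near (203,213), (250,182), (283,205) and (238,238). Next I'll enlarge crops to get exact pixels.

```bash
cat > h.py <<'E'
import numpy as np,cv2
from plant import cams,sense
def ray(n,uv,s=None):
    m=cams.camera_model(n)
    p=cv2.undistortPoints(np.array([[uv]],float),m['K'],m['dist'])[0,0]
    d=np.array([p[0],p[1],1.])
    if n=='wrist':
        s=s or sense();H=m['hand_eye'];Rt=np.array(s['ee_rot'])
        R=Rt@H[:3,:3];c=Rt@H[:3,3]+np.array(s['position']);return c,R@d
    R=m['R'];return -R.T@m['t'],R.T@d
def pt(n,uv,z,s=None):
    c,d=ray(n,uv,s);return (c+d*(z-c[2])/d[2])[:2]
def crop(src,dst,x0,y0,x1,y1,k):
    im=cv2.imread(src)[y0:y1,x0:x1];im=cv2.resize(im,None,fx=k,fy=k,interpolation=cv2.INTER_CUBIC)
    cv2.imwrite(dst,im)
E
python3 - <<'E'
from h import *
crop('pics/scene0.png','pics/sc1.png',190,160,350,290,5)
crop('pics/side0.png','pics/si1.png',210,220,410,350,4)
crop('pics/wrist0.png','pics/wr1.png',30,130,330,330,2)
for n,l in dict(scene=[(273,276),(291,256),(331,249)],side=[(381,261),(344,258),(317,240)],wrist=[(111,203),(178,170),(274,206)]).items():
    for u in l: print(n,u,pt(n,u,.008).round(4))
E
```

```text
scene (273, 276) [ 0.4637 -0.0019]
scene (291, 256) [0.5227 0.0251]
scene (331, 249) [ 0.6036 -0.0065]
side (381, 261) [ 0.4603 -0.0009]
side (344, 258) [0.521  0.0265]
side (317, 240) [ 0.6036 -0.0052]
wrist (111, 203) [ 0.4631 -0.0026]
wrist (178, 170) [0.5246 0.0263]
wrist (274, 206) [ 0.6055 -0.0051]
```

View pics/sc1.png

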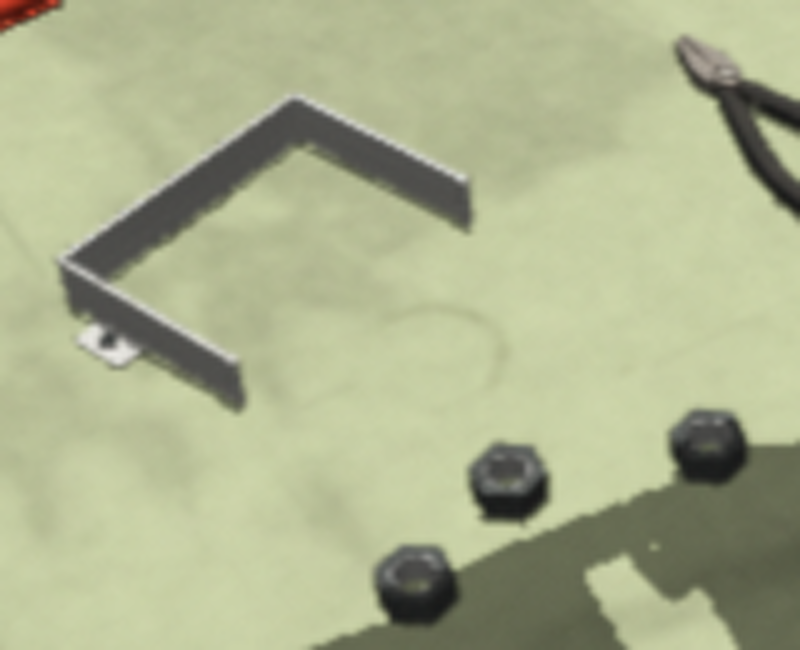

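View pics/si1.png

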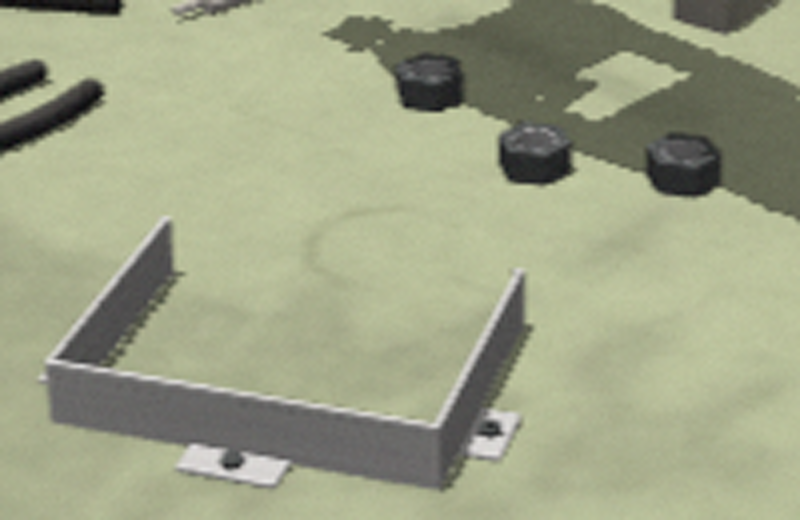

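View pics/wr1.png

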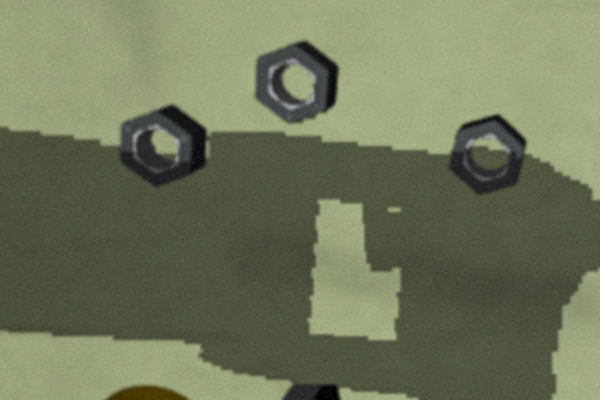

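```bash
python3 - <<'E'
from h import *
print('back near, back far, mouth far, mouth near')
for n,l in dict(scene=[(202,212),(249,179.8),(283.4,196.6),(237.8,232.6)],side=[(319.5,327),(222,310.5),(251.7,275),(340,287.5)]).items():
    P=[pt(n,u,.028) for u in l]
    print(n,np.round(P,4).tolist(), [round(float(np.linalg.norm(P[i]-P[(i+1)%4])),4) for i in range(4)])
    c=np.mean(P,0);print(c, np.degrees(np.arctan2(*( (P[0]+P[1]-P[2]-P[3])[::-1]))))
print('wall feet', [pt('scene',(190+x/5,160+y/5),0).round(4).tolist() for x,y in [(243,410),(470,230),(303,143),(110,277)]])
print('feet side', [pt('side',(210+x/4,220+y/4),0).round(4).tolist() for x,y in [(443,488),(50,422),(175,272),(528,325)]])
# nut tops, refined
for n,l in dict(scene=[(190+415/5,160+570/5),(190+508/5,160+466/5),(190+707/5,160+433/5)],side=[(210+683/4,220+150/4),(210+537/4,220+140/4),(210+431/4,220+70/4)]).items():
    for u in l: print(n,pt(n,u,.016).round(4))
for n,uv,z in [('scene',(299,335),.019),('scene',(350,308),.033),('side',(391,209),.033),('side',(435,230),.019),('scene',(340,185),.01),('side',(200,255),.01),('wrist',(435,248),.006),('wrist',(102,352),.019)]:
    print(n,uv,pt(n,uv,z).round(3))
E
```

```text
back near, back far, mouth far, mouth near
scene [[0.4193, 0.2434], [0.5629, 0.2882], [0.5988, 0.1831], [0.4557, 0.1345]] [0.1504, 0.111, 0.1512, 0.1148]
[0.50916903 0.2123081 ] 108.67797670095237
side [[0.4157, 0.2505], [0.5611, 0.2985], [0.5946, 0.1925], [0.4518, 0.1435]] [0.1531, 0.1111, 0.151, 0.1129]
[0.50580889 0.22126721] 108.11465945325394
wall feet [[0.4533, 0.1353], [0.5976, 0.1828], [0.5635, 0.2889], [0.4421, 0.2518]]
feet side [[0.416, 0.2476], [0.5634, 0.2984], [0.5965, 0.1879], [0.4511, 0.1387]]
scene [ 0.4635 -0.0038]
scene [0.5245 0.0245]
scene [ 0.604  -0.0076]
side [0.46  0.001]
side [0.5187 0.0293]
side [ 0.5992 -0.0017]
scene (299, 335) [ 0.429 -0.16 ]
scene (350, 308) [ 0.533 -0.172]
side (391, 209) [ 0.531 -0.161]
side (435, 230) [ 0.428 -0.148]
scene (340, 185) [0.746 0.161]
side (200, 255) [0.744 0.167]
wrist (435, 248) [ 0.751 -0.045]
wrist (102, 352) [ 0.438 -0.145]
```

```bash
python3 - <<'E'
from h import *
for n,uv in [('scene',(365,286)),('side',(345,207)),('wrist',(245,362)),('wrist',(370,352)),('wrist',(440,378)),('wrist',(205,478))]:
  for z in (0,.05,.1,.15): print(n,uv,z,pt(n,uv,z).round(3))
# triangulate corner guess
def tri(a,b):
    (c1,d1),(c2,d2)=ray(*a),ray(*b)
    t=np.linalg.lstsq(np.c_[d1,-d2],c2-c1,rcond=None)[0];return c1+d1*t[0],c2+d2*t[1]
print(tri(('scene',(365,286)),('side',(345,207))))
print(tri(('scene',(365,286)),('wrist',(370,352))))
print(tri(('side',(345,207)),('wrist',(370,352))))
E
python3 - <<'E'
import sys;sys.path.insert(0,'.')
from h import *
crop('pics/side0.png','pics/si2.png',240,40,460,250,3)
E
```

```text
scene (365, 286) 0 [ 0.605 -0.125]
scene (365, 286) 0.05 [ 0.578 -0.157]
scene (365, 286) 0.1 [ 0.551 -0.189]
scene (365, 286) 0.15 [ 0.524 -0.221]
side (345, 207) 0 [ 0.656 -0.182]
side (345, 207) 0.05 [ 0.593 -0.086]
side (345, 207) 0.1 [0.53 0.01]
side (345, 207) 0.15 [0.467 0.106]
wrist (245, 362) 0 [ 0.569 -0.17 ]
wrist (245, 362) 0.05 [ 0.58  -0.136]
wrist (245, 362) 0.1 [ 0.591 -0.103]
wrist (245, 362) 0.15 [ 0.602 -0.069]
wrist (370, 352) 0 [ 0.696 -0.158]
wrist (370, 352) 0.05 [ 0.69  -0.126]
wrist (370, 352) 0.1 [ 0.684 -0.094]
wrist (370, 352) 0.15 [ 0.678 -0.062]
wrist (440, 378) 0 [ 0.769 -0.189]
wrist (440, 378) 0.05 [ 0.753 -0.153]
wrist (440, 378) 0.1 [ 0.737 -0.116]
wrist (440, 378) 0.15 [ 0.721 -0.08 ]
wrist (205, 478) 0 [ 0.516 -0.32 ]
wrist (205, 478) 0.05 [ 0.534 -0.266]
wrist (205, 478) 0.1 [ 0.552 -0.212]
wrist (205, 478) 0.15 [ 0.57  -0.159]
(array([ 0.59779612, -0.13315118,  0.01304773]), array([ 0.6195964 , -0.12708487,  0.02874432]))
(array([ 0.60985472, -0.11887337, -0.00921791]), array([ 0.69382587, -0.14620654,  0.01873175]))
(array([ 0.66768669, -0.20082318, -0.00954828]), array([ 0.6990541 , -0.17319102, -0.02336508]))
```

View pics/si2.png

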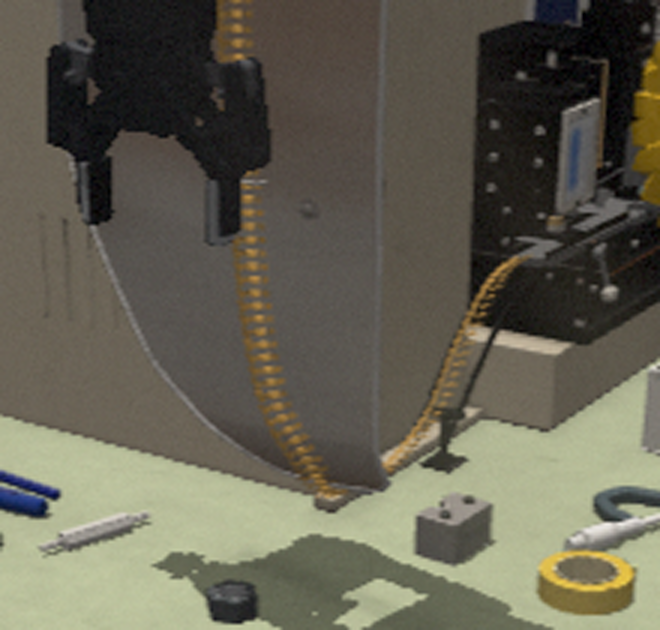

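```bash
cat >> h.py <<'E'
def tri(a,b):
    (c1,d1),(c2,d2)=ray(*a),ray(*b)
    t=np.linalg.lstsq(np.c_[d1,-d2],c2-c1,rcond=None)[0];return (c1+d1*t[0]).round(3),(c2+d2*t[1]).round(3)
E
python3 - <<'E'
from h import *
W=('wrist',(240,364));S=('side',(367,202))
for sc in [(357,278),(365,286),(375,289),(385,287)]: print(sc,tri(('scene',sc),S),tri(('scene',sc),W))
print(tri(S,W))
m=cams.camera_model('scene')
for X in [(.604,-.04,.25),(.604,-.085,.25),(.604,-.085,.1)]: print(cv2.projectPoints(np.array([X]),cv2.Rodrigues(m['R'])[0],m['t'],m['K'],m['dist'])[0].ravel())
crop('pics/scene0.png','pics/sc2.png',290,40,450,310,3)
E
```

```text
(357, 278) (array([ 0.577, -0.134,  0.052]), array([ 0.572, -0.135,  0.048])) (array([ 0.575, -0.135,  0.054]), array([ 0.576, -0.136,  0.054]))
(365, 286) (array([ 0.583, -0.151,  0.041]), array([ 0.582, -0.151,  0.04 ])) (array([ 0.583, -0.151,  0.041]), array([ 0.573, -0.145,  0.039]))
(375, 289) (array([ 0.596, -0.165,  0.037]), array([ 0.591, -0.166,  0.033])) (array([ 0.596, -0.165,  0.037]), array([ 0.571, -0.15 ,  0.032]))
(385, 287) (array([ 0.613, -0.173,  0.039]), array([ 0.597, -0.177,  0.027])) (array([ 0.612, -0.175,  0.042]), array([ 0.572, -0.149,  0.034]))
(array([ 0.575, -0.14 ,  0.046]), array([ 0.575, -0.141,  0.046]))
[340.60392816 162.48873663]
[356.1461841 175.250194 ]
[354.0306193  239.18917393]
```

View pics/sc2.png

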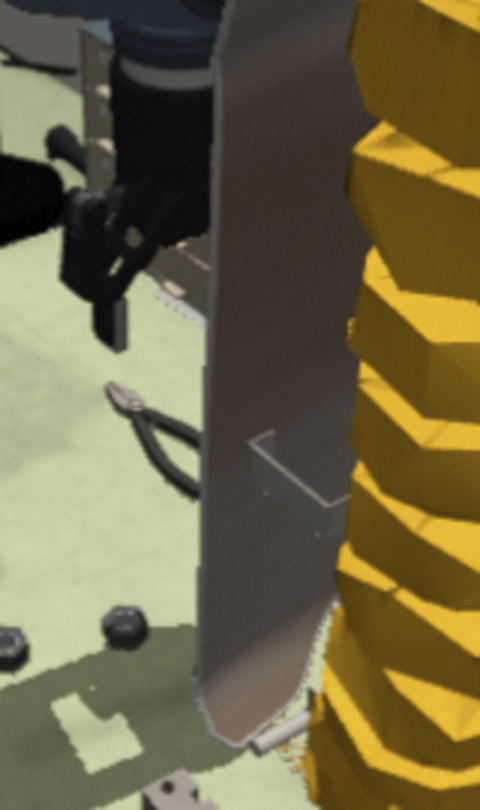

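Call:
apply_moves:
  deltas: "-0.46 0.05 0.7 0 0.67; -0.46 0.05 0.7 0 0.67; -0.46 0.05 0.7 0 0.67; -0.46 0.05 0.7 0 0.67; -0.46 0.05 0.7 0 0.67; 0 0 0 -0.97 0.67; 0 0 0 -0.97 0.67; 0 0 0 -0.97 0.67"

```text
time_s: 1.15
position: [0.5287, -0.0122, 0.1203]
ee_rot: [[0.951, 0.309, -0.005], [0.309, -0.951, 0.001], [-0.005, -0.003, -1.0]]
contact_force: [0.3, 0.1, 0.4]
gripper_width: 0.171
```

```bash
cat >> h.py <<'E'
def st():
    s=sense();R=np.array(s['ee_rot']);d=-R[:,1]
    print('t',round(s['time_s'],2),'p',np.round(s['position'],4),'push dir deg',round(float(np.degrees(np.arctan2(d[1],d[0]))),2),'tilt',R[:2,2].round(4),'F',np.round(s['contact_force'],1),'w',round(s['gripper_width'],3));return s
def plan(goal):
    s=sense();R=np.array(s['ee_rot']);print('delta tool units',(R.T@(np.array(goal)-s['position'])/.05).round(2))
def snap(tag,names):
    for n in names: cv2.imwrite(f'pics/{n}{tag}.png',cams.read_camera(n)[:,:,::-1])
E
python3 - <<'E'
from h import *
st();plan((.5345,-.0117,.078));snap(2,['side','wrist','scene'])
crop('pics/side2.png','pics/si3.png',200,60,460,350,2)
E
```

```text
t 1.15 p [ 0.5287 -0.0122  0.1203] push dir deg 108.01 tilt [-0.0053  0.0015] F [0.3 0.1 0.4] w 0.171
delta tool units [0.12 0.03 0.85]
```

View pics/si3.png

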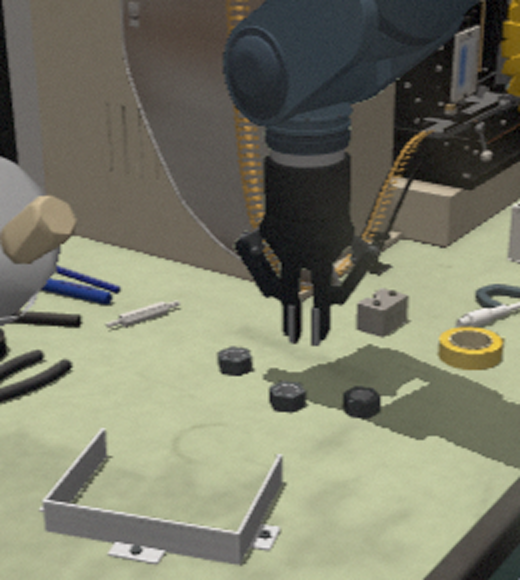

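View pics/wrist2.png

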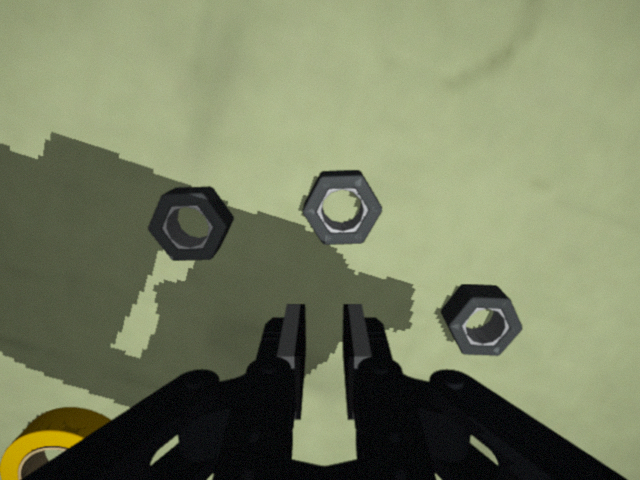

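View pics/scene2.png

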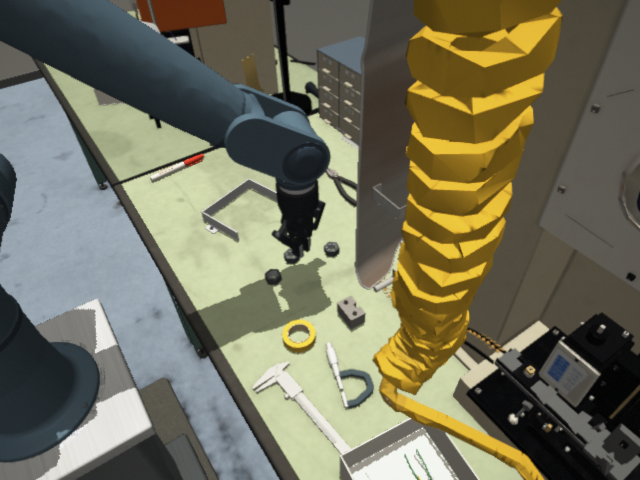

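Fingertips are at wrist px (295–350, 305). Nut2 is ahead at (342,207), with the flat facing the fingers nearly square. Nut1 is at (190,223) and nut3 at (485,325). The arm is well clear of the shield. I'll refine the nut positions from this closer view.

```bash
python3 - <<'E'
from h import *
s=sense();R=np.array(s['ee_rot'])
for n,uv in [('n2',(342,207)),('n1',(187,224)),('n3',(489,324))]:
    p=pt('wrist',uv,.016);q=R.T@(np.r_[p,.016]-s['position']);print(n,p.round(4),'tool mm',(q*1000).round(1))
# tips: at z=tool 73mm minus
for uv in [(290,305),(350,305)]:
    for tz in (.070,.073):
        p=pt('wrist',uv,s['position'][2]-tz);q=R.T@(np.r_[p,s['position'][2]-tz]-s['position']);print(uv,tz,(q*1000).round(1))
E
```

```text
n2 [0.5245 0.0274] tool mm [  8.  -38.9 104.8]
n1 [4.638e-01 1.000e-04] tool mm [-58.1 -31.4 105. ]
n3 [ 0.6063 -0.0044] tool mm [ 76.3  16.2 104.4]
(290, 305) 0.07 [-12.  -10.6  70.1]
(290, 305) 0.073 [-12.3  -9.1  73.1]
(350, 305) 0.07 [  9.8 -10.6  70. ]
(350, 305) 0.073 [10.1 -9.1 73. ]
```

Call:
apply_moves:
  deltas: "0.08 0.05 0 0.12 0.67; 0.08 0 0.2 0.12 0.67; 0 0 0.2 0 0.67; 0 0 0.2 0 0.67; 0 0 0.15 0 0.67; 0 0 0.1 0 0.67; 0 0 0 0 0.67; 0 0 0 0 0.67"

```text
time_s: 2.3
position: [0.5376, -0.0121, 0.0744]
ee_rot: [[0.961, 0.276, -0.006], [0.276, -0.961, 0.002], [-0.005, -0.003, -1.0]]
contact_force: [-0.9, 0.5, 0.1]
gripper_width: 0.159
```

```bash
python3 - <<'E'
from h import *
st();snap(3,['side'])
crop('pics/side3.png','pics/si4.png',280,150,440,280,5)
E
```

```text
t 2.3 p [ 0.5376 -0.0121  0.0744] push dir deg 106.0 tilt [-0.0056  0.0016] F [-0.9  0.5  0.1] w 0.159
```

View pics/si4.png

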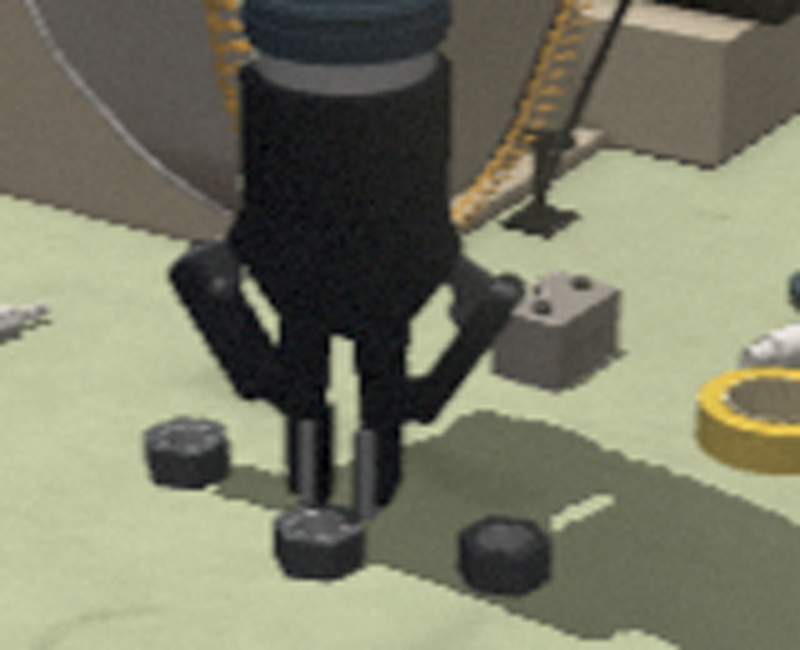

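The tips clear the bench by a few mm and there's no contact. Pushing nut2 slowly now.

Call:
apply_moves:
  deltas: "0 -0.15 -0.03 0 0.67; 0 -0.2 0 0 0.67; 0 -0.25 0 0 0.67; 0 -0.25 0 0 0.67; 0 -0.25 0 0 0.67; 0 -0.25 0 0 0.67; 0 -0.2 0 0 0.67; 0 -0.1 0 0 0.67"

```text
time_s: 3.35
position: [0.5135, 0.0732, 0.0772]
ee_rot: [[0.961, 0.277, -0.004], [0.277, -0.961, 0.001], [-0.003, -0.002, -1.0]]
contact_force: [-0.2, -0.4, 0.4]
gripper_width: 0.167
```

```bash
python3 - <<'E'
from h import *
st();snap(4,['wrist'])
E
```

```text
t 3.35 p [0.5135 0.0732 0.0772] push dir deg 106.07 tilt [-0.0039  0.0012] F [-0.2 -0.4  0.4] w 0.167
```

View pics/wrist4.png

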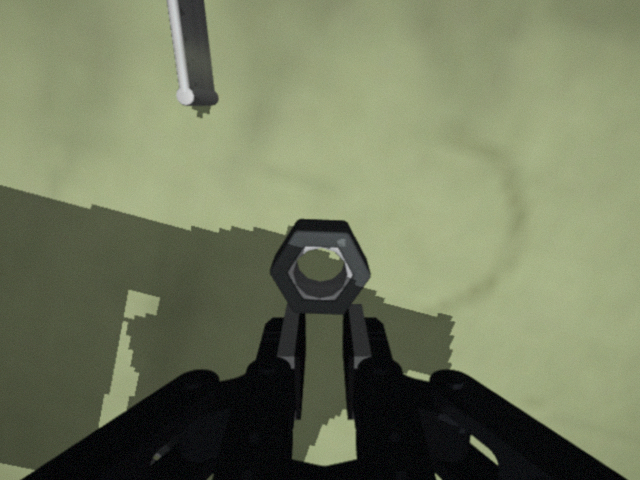

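```bash
python3 - <<'E'
from h import *
s=sense();R=np.array(s['ee_rot'])
for uv,z in [((178,97),.028),((194,97),.028),((217,98),0),((168,0),.028),((180,0),.028),((204,0),0),((321,268),.016)]:
    p=pt('wrist',uv,z);q=R.T@(np.r_[p,z]-s['position']);print(uv,p.round(4),(q[:2]*1000).round(1))
E
```

```text
(178, 97) [0.4536 0.1417] [-38.3 -81.9]
(194, 97) [0.4577 0.1428] [-34.  -81.9]
(217, 98) [0.4569 0.1428] [-34.7 -82. ]
(168, 0) [0.4475 0.1633] [ -38.2 -104.3]
(180, 0) [0.4503 0.1641] [ -35.2 -104.4]
(204, 0) [0.4476 0.1694] [ -36.3 -110.1]
(321, 268) [0.5045 0.1009] [ -0.6 -28.6]
```

Nut2 sits squarely across both fingers. The near wall's inner face is about 34 mm left of the tool centre, so it's clear. Continuing for ~130 mm.

Call:
apply_moves:
  deltas: "0.02 -0.2 0 0 0.67; 0.02 -0.3 0 0 0.67; 0.02 -0.35 0 0 0.67; 0 -0.35 0 0 0.67; 0 -0.35 0 0 0.67; 0 -0.35 0 0 0.67; 0 -0.35 0 0 0.67; 0 -0.2 0 0 0.67"

```text
time_s: 4.4
position: [0.48, 0.2003, 0.0774]
ee_rot: [[0.961, 0.277, -0.004], [0.277, -0.961, 0.002], [-0.004, -0.003, -1.0]]
contact_force: [0.3, 0.5, -0.5]
gripper_width: 0.162
```

```bash
python3 - <<'E'
from h import *
st();snap(5,['wrist','scene'])
crop('pics/scene5.png','pics/sc5.png',190,100,350,290,4)
E
```

```text
t 4.4 p [0.48   0.2003 0.0774] push dir deg 106.06 tilt [-0.0042  0.0016] F [ 0.3  0.5 -0.5] w 0.162
```

View pics/wrist5.png

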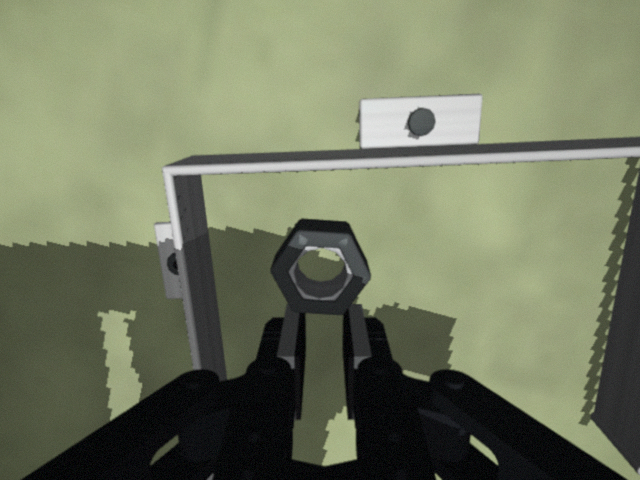

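View pics/sc5.png

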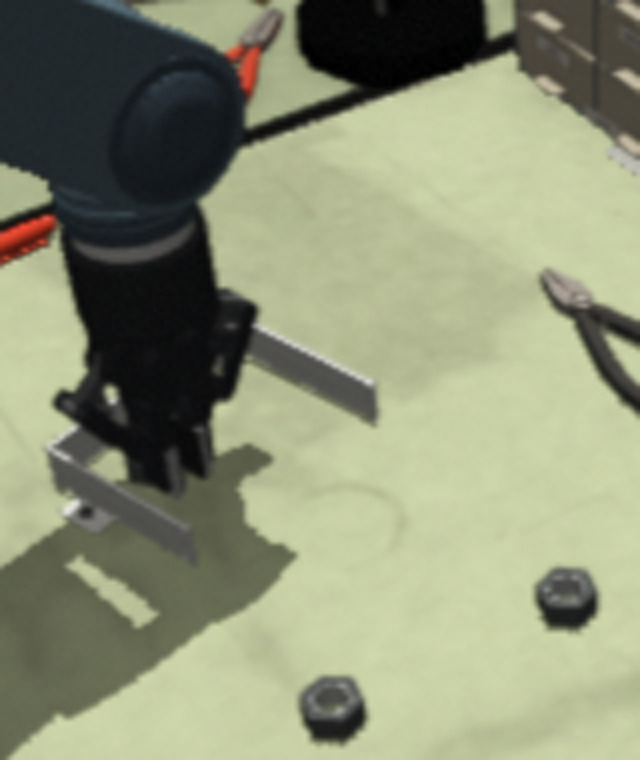

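Nut2 is inside the bay. Measuring the bay again from this view before backing out.

```bash
python3 - <<'E'
from h import *
P=[pt('wrist',uv,.028) for uv in [(176,175),(640,156),(197,385)]]
print('back-near inner, back-far pt, near wall',np.round(P,4).tolist())
d=P[1]-P[0];print(np.degrees(np.arctan2(d[1],d[0]))+90, np.linalg.norm(d))
d=P[0]-P[2];print(np.degrees(np.arctan2(d[1],d[0])))
print('foot far wall front in', pt('wrist',(588,418),0), 'foot back-far',pt('wrist',(636,158),0))
print('nut2',pt('wrist',(321,268),.016))
E
```

```text
back-near inner, back-far pt, near wall [[0.4232, 0.2476], [0.5447, 0.2879], [0.442, 0.1807]]
108.3414935840853 0.1280236552503902
105.67939612880646
foot far wall front in [0.59768869 0.18804184] foot back-far [0.56414727 0.28944328]
nut2 [0.47120772 0.22740611]
```

Call:
apply_moves:
  deltas: "0 0.2 0 0 0.67; 0 0.4 0 0 0.67; 0 0.4 -0.45 0 0.67; 0.2 0.6 -0.45 0.18 0.67; 0.25 0.8 0 0 0.67; 0.25 0.8 0 0 0.67; 0.25 0.8 0 0 0.67; 0.2 0.6 0 0 0.67"

```text
time_s: 5.5
position: [0.5998, -0.0206, 0.1232]
ee_rot: [[0.967, 0.253, -0.004], [0.253, -0.967, 0.0], [-0.004, -0.001, -1.0]]
contact_force: [1.0, 0.4, -0.4]
gripper_width: 0.167
```

```bash
python3 - <<'E'
from h import *
st();plan((.6153,-.041,.077));snap(6,['wrist','scene'])
E
```

```text
t 5.5 p [ 0.5998 -0.0206  0.1232] push dir deg 104.67 tilt [-0.0037  0.0001] F [ 1.   0.4 -0.4] w 0.167
delta tool units [0.2  0.47 0.92]
```

View pics/wrist6.png

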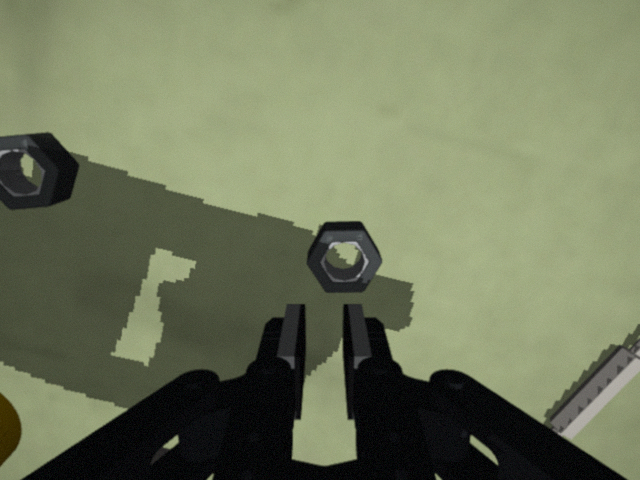

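View pics/scene6.png

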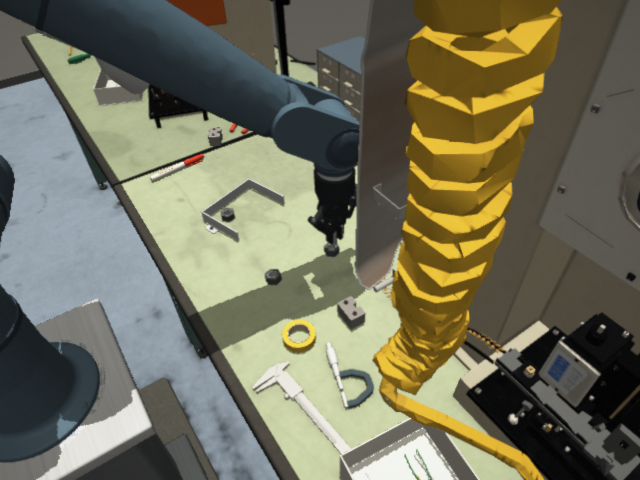

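Nut3 is at wrist px (344,257), slightly right of the finger centre. The wrist link is approaching the shield, so I'll back up only as far as needed (18 mm), then descend.

Call:
apply_moves:
  deltas: "0.1 0.1 0 0 0.67; 0.09 0.16 0 0 0.67; 0 0.1 0 0 0.67; 0 0 0.2 0 0.67; 0 0 0.3 0 0.67; 0 0 0.25 0 0.67; 0 0 0.1 0 0.67; 0 0 0 0 0.67"

```text
time_s: 6.6
position: [0.6123, -0.0361, 0.0759]
ee_rot: [[0.968, 0.252, -0.007], [0.252, -0.968, 0.001], [-0.007, -0.003, -1.0]]
contact_force: [0.8, -0.7, 0.3]
gripper_width: 0.163
```

```bash
python3 - <<'E'
from h import *
s=st();R=np.array(s['ee_rot']);snap(7,['wrist'])
print(((R.T@(np.array([.6058,-.0045,.016])-s['position']))*1000).round(1))
E
```

```text
t 6.6 p [ 0.6123 -0.0361  0.0759] push dir deg 104.61 tilt [-0.0072  0.0009] F [ 0.8 -0.7  0.3] w 0.163
[  2.1 -32.   60. ]
```

View pics/wrist7.png

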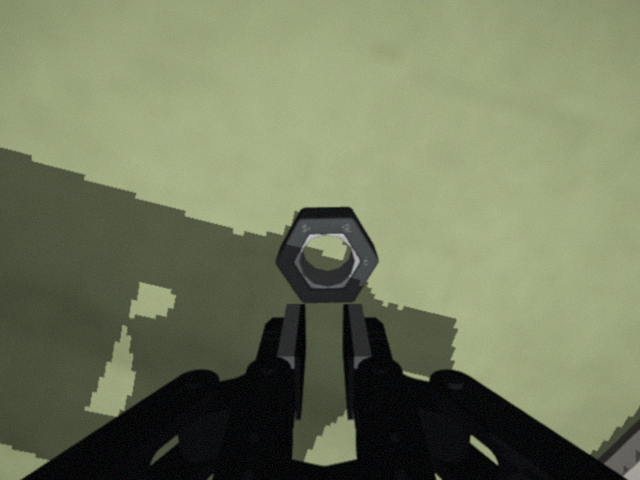

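Nut3 is centred and square. Pushing.

Call:
apply_moves:
  deltas: "0.02 -0.1 0 0 0.67; 0 -0.2 -0.02 0 0.67; 0 -0.3 0 0 0.67; 0 -0.35 0 0 0.67; 0 -0.35 0 0 0.67; 0 -0.35 0 0 0.67; 0 -0.35 0 0 0.67; 0 -0.2 0 0 0.67"

```text
time_s: 7.65
position: [0.5843, 0.0786, 0.0791]
ee_rot: [[0.967, 0.253, -0.004], [0.253, -0.967, 0.0], [-0.004, -0.001, -1.0]]
contact_force: [0.7, -0.5, 0.5]
gripper_width: 0.164
```

```bash
python3 - <<'E'
from h import *
st();snap(8,['wrist'])
E
```

```text
t 7.65 p [0.5843 0.0786 0.0791] push dir deg 104.68 tilt [-0.0039  0.0003] F [ 0.7 -0.5  0.5] w 0.164
```

View pics/wrist8.png

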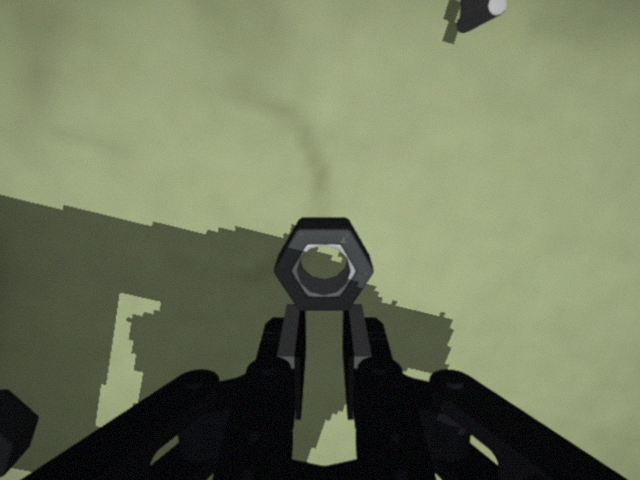

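Call:
apply_moves:
  deltas: "0 -0.25 0.01 0 0.67; 0 -0.4 0 0 0.67; 0 -0.42 0 0 0.67; 0 -0.42 0 0 0.67; 0 -0.42 0 0 0.67; 0 -0.42 0 0 0.67; 0 -0.4 0 0 0.67; 0 -0.2 0 0 0.67"

```text
time_s: 8.7
position: [0.5435, 0.2312, 0.0787]
ee_rot: [[0.967, 0.254, -0.004], [0.254, -0.967, 0.001], [-0.004, -0.002, -1.0]]
contact_force: [0.6, -0.2, 0.5]
gripper_width: 0.165
```

```bash
python3 - <<'E'
from h import *
st();snap(9,['wrist'])
E
```

```text
t 8.7 p [0.5435 0.2312 0.0787] push dir deg 104.73 tilt [-0.0045  0.001 ] F [ 0.6 -0.2  0.5] w 0.165
```

View pics/wrist9.png

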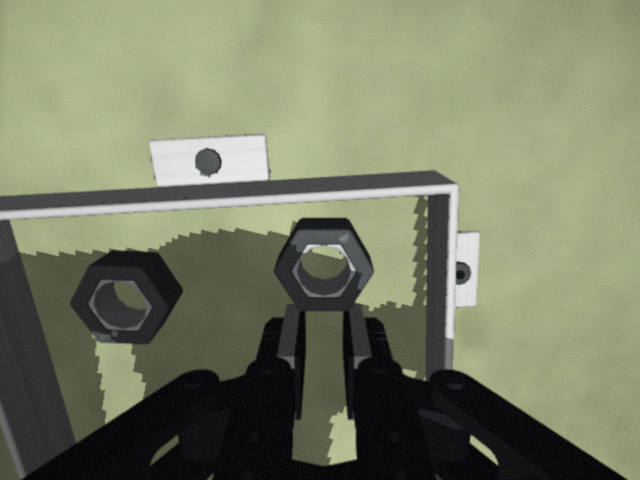

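Nut2 (125,300) and nut3 (325,262) are both well inside, clear of the walls. Backing out, then on to nut1.

Call:
apply_moves:
  deltas: "0 0.2 0 0 0.67; 0 0.4 0 0 0.67; 0 0.4 -0.5 0 0.67; 0 0.6 -0.6 0 0.67; -0.6 0.8 -0.1 0 0.67; -0.6 0.8 0 0 0.67; -0.6 0.8 0 0 0.67; -0.6 0.5 0 0 0.67"

```text
time_s: 9.75
position: [0.4854, -0.0343, 0.1418]
ee_rot: [[0.969, 0.248, -0.0], [0.248, -0.969, -0.002], [-0.001, 0.002, -1.0]]
contact_force: [-0.3, 0.1, 0.2]
gripper_width: 0.165
```

Call:
apply_moves:
  deltas: "-0.4 0.2 0 0 0.67; 0 0 0 0.95 0.67; 0 0 0 0.95 0.67; 0 0 0 0.95 0.67; 0 0 0 0.95 0.67; 0 0 0 0.94 0.67; 0 0 0 0 0.67; 0 0 0 0 0.67"

```text
time_s: 10.75
position: [0.4637, -0.0647, 0.1422]
ee_rot: [[0.96, -0.279, -0.0], [-0.279, -0.96, -0.004], [0.001, 0.004, -1.0]]
contact_force: [0.0, -0.1, -0.1]
gripper_width: 0.168
```

```bash
python3 - <<'E'
from h import *
s=st();plan((.4535,-.041,.077));snap(10,['wrist'])
print(pt('wrist',(0,0),.016))
m=cams.camera_model('wrist')
E
```

```text
t 10.75 p [ 0.4637 -0.0647  0.1422] push dir deg 73.81 tilt [-0.0002 -0.0045] F [ 0.  -0.1 -0.1] w 0.168
delta tool units [-0.33 -0.4   1.3 ]
[0.37215132 0.08530638]
```

View pics/wrist10.png

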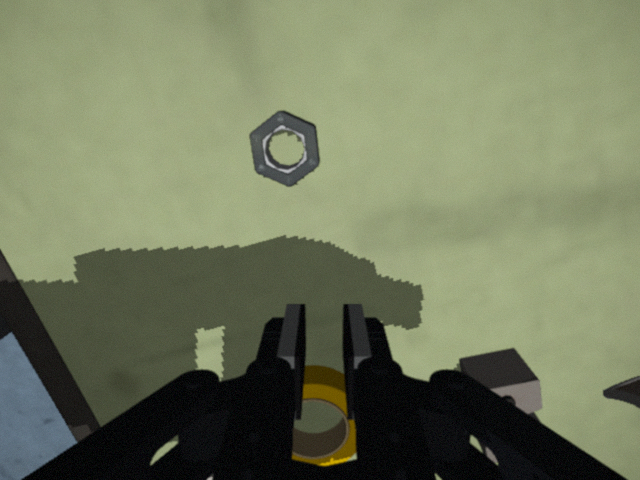

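```bash
python3 - <<'E'
from h import *
s=sense();R=np.array(s['ee_rot'])
p=pt('wrist',(285,149),.016);print(p)
t=np.array([.514,.207]);d=t-p;a=np.degrees(np.arctan2(d[1],d[0]));print(a,np.linalg.norm(d))
g=p-.042*d/np.linalg.norm(d);plan((g[0],g[1],.077))
E
```

```text
[ 0.46389315 -0.00179989]
76.5055963640865 0.21472794532204365
delta tool units [-0.31 -0.37  1.3 ]
```

Call:
apply_moves:
  deltas: "-0.16 -0.19 0.1 0 0.67; -0.16 -0.19 0.2 0 0.67; 0 0 0.25 -0.22 0.67; 0 0 0.25 -0.22 0.67; 0 0 0.25 0 0.67; 0 0 0.15 0 0.67; 0 0 0.05 0 0.67; 0 0 0 0 0.67"

```text
time_s: 11.8
position: [0.452, -0.0403, 0.074]
ee_rot: [[0.973, -0.229, -0.003], [-0.229, -0.973, -0.004], [-0.002, 0.004, -1.0]]
contact_force: [0.1, 0.4, -0.2]
gripper_width: 0.166
```

```bash
python3 - <<'E'
from h import *
s=st();R=np.array(s['ee_rot']);snap(11,['wrist'])
print(((R.T@(np.array([.4637,-.001,.016])-s['position']))*1000).round(1))
E
```

```text
t 11.8 p [ 0.452  -0.0403  0.074 ] push dir deg 76.74 tilt [-0.0027 -0.0037] F [ 0.1  0.4 -0.2] w 0.166
[  2.4 -41.2  57.8]
```

View pics/wrist11.png

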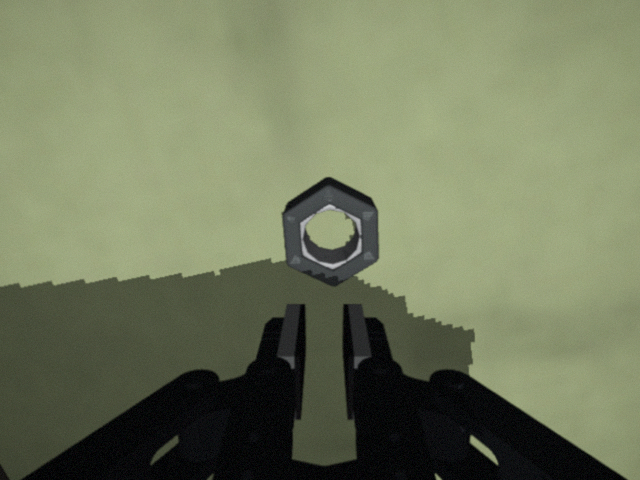

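Nut1 has a corner pointing into the gap between the fingers, which gives a stable two-point push. Going.

Call:
apply_moves:
  deltas: "0.06 -0.1 -0.05 0 0.67; 0 -0.2 0 0 0.67; 0 -0.25 0 0 0.67; 0 -0.3 0 0 0.67; 0 -0.3 0 0 0.67; 0 -0.3 0 0 0.67; 0 -0.3 0 0 0.67; 0 -0.2 0 0 0.67"

```text
time_s: 12.85
position: [0.48, 0.0606, 0.0778]
ee_rot: [[0.974, -0.228, 0.001], [-0.228, -0.974, -0.005], [0.002, 0.005, -1.0]]
contact_force: [-0.2, -0.3, 0.1]
gripper_width: 0.17
```

```bash
python3 - <<'E'
from h import *
s=st();snap(12,['wrist'])
E
```

```text
t 12.85 p [0.48   0.0606 0.0778] push dir deg 76.8 tilt [ 0.0007 -0.0048] F [-0.2 -0.3  0.1] w 0.17
```

View pics/wrist12.png

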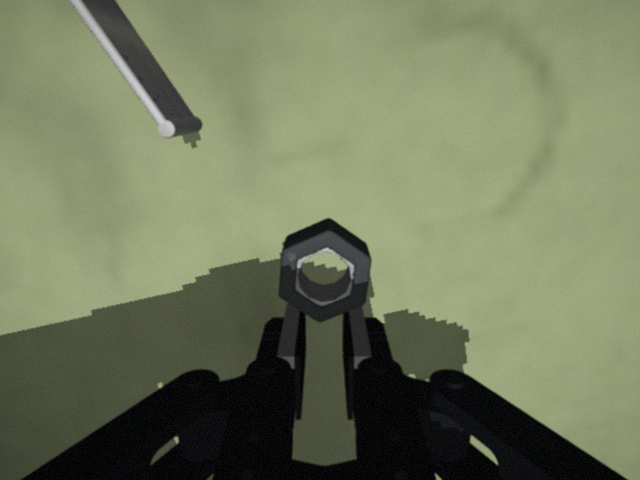

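Call:
apply_moves:
  deltas: "0 -0.2 0 0 0.67; 0 -0.3 0 0 0.67; 0 -0.35 0 0 0.67; 0 -0.35 0 0 0.67; 0 -0.35 0 0 0.67; 0 -0.35 0 0 0.67; 0 -0.3 0 0 0.67; 0 -0.15 0 0 0.67"

```text
time_s: 13.9
position: [0.5089, 0.1837, 0.0772]
ee_rot: [[0.974, -0.228, 0.001], [-0.228, -0.974, -0.004], [0.002, 0.004, -1.0]]
contact_force: [0.7, -1.2, 0.3]
gripper_width: 0.162
```

```bash
python3 - <<'E'
from h import *
s=st();snap(13,['wrist'])
E
```

```text
t 13.9 p [0.5089 0.1837 0.0772] push dir deg 76.8 tilt [ 0.0009 -0.0044] F [ 0.7 -1.2  0.3] w 0.162
```

View pics/wrist13.png

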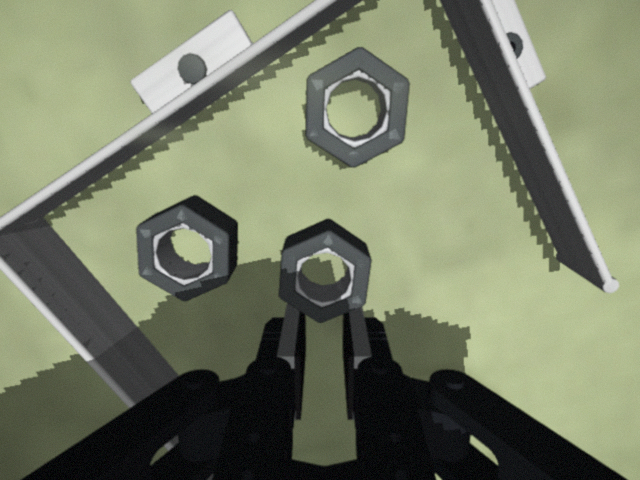

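All three nuts are inside. Backing straight out, lifting clear and checking.

Call:
apply_moves:
  deltas: "0 0.15 0 0 0.67; 0 0.3 0 0 0.67; 0 0.3 0 0 0.67; 0 0.3 -0.4 0 0.67; 0 0.5 -0.8 0 0.67; 0 0.5 -0.8 0 0.67; 0 0.5 -0.8 0 0.67; 0 0.5 -0.5 0 0.67"

```text
time_s: 14.95
position: [0.4684, 0.0252, 0.2442]
ee_rot: [[0.972, -0.233, -0.007], [-0.233, -0.972, -0.005], [-0.005, 0.007, -1.0]]
contact_force: [0.4, 0.1, 0.2]
gripper_width: 0.161
```

```bash
python3 - <<'E'
from h import *
s=st();snap(14,['wrist','scene','side'])
crop('pics/side14.png','pics/si14.png',190,150,500,350,2)
E
```

```text
t 14.95 p [0.4684 0.0252 0.2442] push dir deg 76.51 tilt [-0.0068 -0.0051] F [0.4 0.1 0.2] w 0.161
```

View pics/wrist14.png

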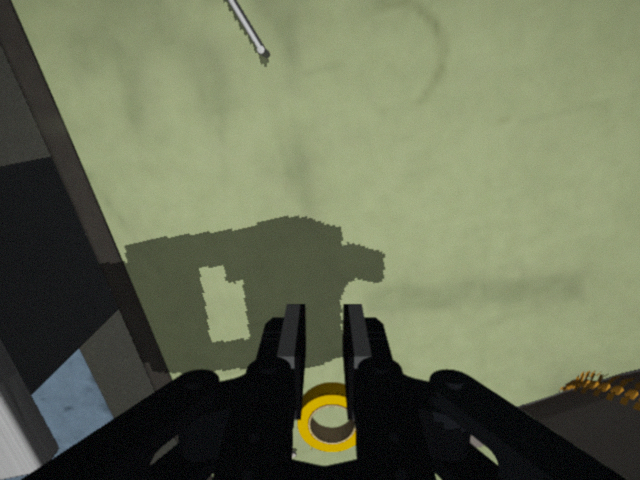

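View pics/scene14.png

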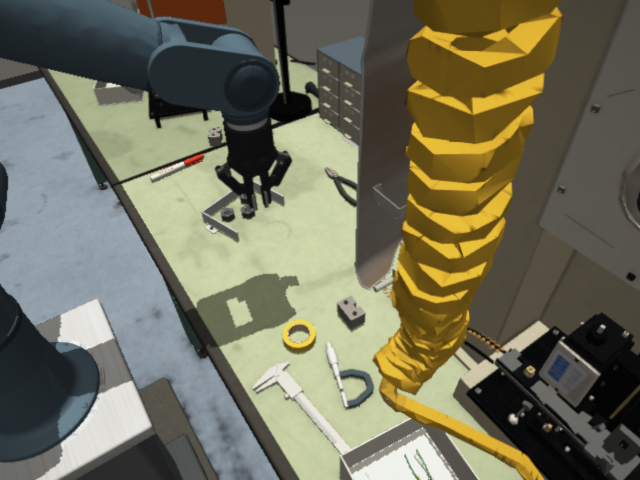

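View pics/si14.png

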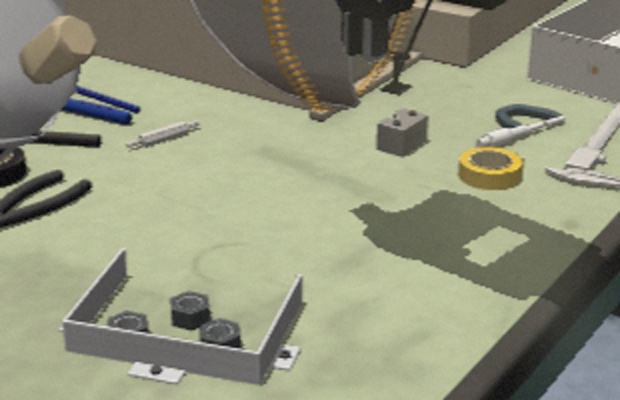

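```bash
python3 - <<'E'
from h import *
c=np.array([.510,.218]);a=np.radians(108.3);u=np.array([np.cos(a),np.sin(a)]);v=np.array([u[1],-u[0]])
for uv in [(190/2+190,302/2+150),(128/2+190,323/2+150),(220/2+190,331/2+150)]:
    p=pt('side',uv,.016);print(p.round(4),'u,v mm',round(1000*(p-c)@u,1),round(1000*(p-c)@v,1))
from plant import sign_off
print(sign_off())
E
```

```text
[0.5115 0.2096] u,v mm -8.4 -1.3
[0.5322 0.2598] u,v mm 32.8 34.2
[0.4675 0.2287] u,v mm 23.5 -37.0
the job is handed in; nothing more can be done
None
```

I swept all three nuts along the bench into the bay and handed the job in at about 15 s of the 72 s allowed. I used the two slightly parted fingertips as a pusher and held the opening fixed the whole time.

**Positions:** The last side-camera check puts the nuts flat inside the bay. Positions are in the bay's frame: x from mouth to back wall, and distance across from the centre line.

| Nut | x (mm) | Across (mm) | Toward |
|---|---|---|---|
| nut_1 | −8 | 1 | centre |
| nut_2 | +24 | 37 | near side wall |
| nut_3 | +33 | 34 | far side wall |

The inside runs ±55 by ±75 mm, so every nut is well behind the front edges of the side walls. Nut_1, the closest to the mouth, is about 30 mm behind them.

**Contact:** Force readings taken between moves never went above about 2 N, and at hand-in the gripper was raised clear, touching nothing.

**Bystanders:** The tape roll, die block, pin gauge, nippers and micrometer look unmoved in the final pictures, though I compared them by eye and did not measure them.

**Disagreements:** The cameras differed by up to about 9 mm on where the bay is. I settled it with a closer wrist view, and the margins above cover the difference. In the last scene-camera picture the gripper hides one of the nuts, so the final check of all three is from the side camera only.

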